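# Move a module from its test dock to the cam clamp

## Robot

A 6-joint arm with a two-finger parallel gripper is mounted at the origin on the work surface. World frame = base frame: x ahead of the robot, y to its left, z up, the work surface at z = 0. Lengths are in m, angles in rad, forces in N, time in s.
With the tool pointing down it reaches from about 0.375 to 0.9 m from the base axis. Payload 3.1 kg.
Tool frame: the origin (TCP) lies between the finger pads; the fingertips stand 22 mm ahead of it and the grasp point (between the pads) lies 3 mm ahead of it; z points along the fingers, y is the direction in which the jaws open and shut (so a half turn about z gives the same grasp; the last joint's range is limited). The gripper opens to 87 mm and grips with 3 to 60 N. Pads are 19 mm wide; open, the fingers measure 117 mm over their backs; the gripper's body (75 mm by 190 mm) begins 51 mm behind the grasp point.
Start: joints at [-1.528, 0.527, 1.433, -0, 1.181, -0.178], TCP at [0.137, -0.61, 0.245] pointing down, gripper open.
Joint ranges: [-3.08, 3.08], [-0.75, 2.2], [0.22, 2.44], [-1.43, 4.57], [0, 2.65], [-2.85, 2.85]. Speed limits (rad/s): [2.79, 2.79, 3.14, 3.14, 3.14, 3.14].

## Interface

Orientations are given as a unit quaternion [x, y, z, w].
In Python, from rig import get_obs, camera, get_calibration, hand_in, search_frame gives the robot as it stands.
- The arm moves only by the shell command python3 -m jog 'ROWS' [FORCE]. ROWS is JSON, a list of rows, each an object with "grip": the closure in counts, from 0 (fully open) to 255 (shut); "travel": the shift along the world's x, y, z in cm, a list of three; "twist": the turn about the world's z in degrees. A call has 1 to 8 rows; each row shifts and turns the commanded pose from where the row before left it; what a row does not reach is not made up. A row lasts 1/10 s, in which the tool goes at most 50 mm and 8.59 degrees, less where a joint would pass 70% of its speed; a pose out of reach is approached as far as the arm can. A call is refused whole if a number of a shift passes 5 or a number of a turn 8.59, either way. A call with a gripper value outside its range is refused whole. The fingers move at their own pace and stop on an object; FORCE is the grip in N (left out, the last holds). Time passes only in rows, so rows that do not move let the fingers close. It gives the time, the measured TCP pose, the force and the opening at its end, in the units of the state.
- get_obs(): the state, without advancing time (a new reading comes with each control period).
- camera(name): name is "scene" or "top" or "wrist"; returns the picture (384x512x3 uint8, red, green, blue); there is no depth.
- get_calibration(name): a dict with "fx", "fy", "cx", "cy" (pixels), "R" (3x3) and "t" (3): a world point X has camera coordinates R X + t; the wrist camera has in their place "T_tool_cam" (4x4, takes a point from camera to tool coordinates, whose origin is the TCP and whose axes are the flange's). Camera axes: x right, y down, z forward; pixel columns grow to the right and rows downward; lengths in m; the calibration is good to about 2 mm. A picture is of the moment at which its call begins: read the wrist's pose just before it. get_calibration takes no time and is no camera call.
- hand_in(): hands the job in, once; it reports no verdict.
Trained networks look in the newest picture that a camera, given by its name, has taken for a name from the list of things; names that differ only in an ending like _2 or _b are one class to them, and where a whole thing is asked for, a point or a joint stands for the part that bears it (a point fixed in the world has none). Each returns a list of dicts, best first, with "p" (0 to 1); they miss things now and then, are a little off and sometimes report something else, mostly with a low value. They report only what shows in the picture. A call takes as long as a camera call. They do not tell look-alikes from the thing itself.
- search_frame(target, camera): "at" ([x, y, z] in m, in world coordinates, good to about 4 mm: the middle of the surface that is visible of it).
The state is a dict: "time": time; "q": joint angles; "joint_velocities": joint speeds; "joint_torque": joint torques, N m; "position": TCP position; "tool_rot": TCP orientation; "ft_force": force on the tool from outside, world axes, zero at the start; "moment": the same for the moment, N m; "grip_width": finger opening in m.
Only numpy, scipy, OpenCV 4.12 (cv2) and the standard library are available. Lean on these libraries where they do the work, as an engineer would, in place of code of your own. Each camera call takes 0.05 s, during which the arm holds its last target. There are 200 camera calls.

## Task

Squeeze the two side buttons of the module together to free it from its dock, lift it out and gently set it down upright on the bed of the cam clamp, lengthwise and centred between the fence and the pad, and let it go. Then turn the cam lever just far enough that the pad holds the module snugly against the fence, without forcing it further. Leave everything else on the bench where it is.

Things in the scene. Friction and masses are not known exactly. Their poses are not given: they have to be found in the camera images.
- module: black plastic box with a grey top, 100 mm long (its x) x 50 wide (its y) x 64 high, about 0.35 kg, latched in the dock. Origin: centre of its underside, z up. Mid-length on its long sides are two grey ribbed push buttons, 34 mm long, 34 to 58 mm above the underside. Over the buttons it is 66 mm wide at rest, 54 with both in. A 30 N grip presses both home; it can be lifted by them
- module_grip (a point): middle of the module between the two buttons, 46 mm above its underside (the buttons' centre height)
- button_left (a joint): how far the button on the module's +y side is pushed in, 0 to 0.006 m; spring force 4 N at rest, 11 N fully in. Its leg ends in a tooth low on the module's side that catches under the dock's lip; 3.5 mm in frees it
- button_right (a joint): the same for the button on the module's -y side
- dock: grey fixed plastic dock, 150 x 104 mm, holding the module; its floor is 8 mm and its side lips 28 mm above the table; its x is the module's long axis. Origin: centre of its underside. The module leaves it straight up, with 1.5 mm of play all round, and is clear when its underside is 30 mm above the table
- clamp: fixed aluminium cam clamp, base plate 275 x 90 mm, its top (the bed) 10 mm above the table. x runs along the clamp from fence to cam, z up; origin on the table, on the clamp's centre line (y = 0), near the middle of the bed. The module goes with its long axis along x, either way round, between fence and pad, which stand 8 to 13 mm wider apart than its length when the clamp is open
- fence: stop block of the clamp, 60 mm wide, 42 mm high. Origin: foot of the face that looks to the module, in its middle, on the bed. Its place along the clamp differs by up to 5 mm from time to time; it does not move in use
- pad_face (a point): middle of the rubber pad's face (50 mm wide, 40 mm high) that looks to the module, 31 mm above the table; the cam drives the pad towards the fence
- pad (a joint): how far the spring-backed pad is pressed back into its jaw, 0 (free) to 0.009 m, 3 N per mm. It stays under 1 mm while the module is only being slid along, and grows once the module bears on the fence. Snug is 1 to 6 mm; beyond 7 mm the cam is overrun and the module's case suffers
- cam_lever (a joint): angle of the cam lever, 0 (open) to 1.4 rad; it closes counter-clockwise seen from above. The pad advances 15 mm per rad. The lever stays where it is left; turning takes about 0.45 N m, up to 0.8 N m as the pad is pressed
- handle (a point): point 82 mm above the table on the axis of the lever's upright round black handle, 18 mm thick, spanning heights 46 to 106 mm. It circles, at 75 mm, a vertical pivot at x = 0.122 m, y = 0 in the clamp's frame. At angle 0 it lies 120 degrees clockwise (from above) of the clamp's x axis, on the -y side beside the jaw
- pliers: bystander: red-handled cutting pliers lying flat, 150 mm long, 14 mm high; to be left alone
- spool: bystander: solder spool standing on its rim disc, 60 mm across, 40 mm high; to be left alone
- parts_tray: bystander: small green open parts tray, 95 x 65 x 32 mm; to be left alone
- board: bystander: bare green circuit board with a few components, 100 x 70 mm, 18 mm high; to be left alone
- meter: bystander: hand multimeter lying flat, 150 x 78 mm, 42 mm high; to be left alone
- iron_stand: bystander: soldering iron in a spring stand on a black foot, 130 x 75 mm, 205 mm high; to be left alone
- screwdriver: bystander: screwdriver lying flat; to be left alone
- speaker: bystander: loudspeaker disc, 76 mm across, 26 mm high; to be left alone
Not all that is in view belongs to the job. There is more than one size of the module; the job needs the middle-sized.

How it is judged:
By the outcome, as a careful person would: the job done as asked, in the order asked, and still so for the second after the job is handed in, with the robot touching nothing.
It also fails if it takes over 64 s, if anything falls off the work surface, if the arm or the gripper's body presses on something with over 40 N, if the wrist force passes 120 N, or if a joint passes its speed limit or range.

## Working session

There is one attempt and no reset: what is moved stays moved. The work goes in short steps, Python scripts to look and compute and a shell command to move; the robot and the scene stay as the last step left them, time stands still between calls to the robot, and variables do not carry over. Pictures are saved under pics/ and viewed, about 8 in all and at most 12, crops included, and the job is handed in when it is done.

```bash
mkdir -p pics; ls; python3 - <<'E'
from rig import *
import cv2,numpy as np
for n in ("scene","top"):
    im=camera(n); cv2.imwrite(f"pics/{n}0.png",im[:,:,::-1]); c=get_calibration(n)
    print(n,{k:np.round(v,4).tolist() for k,v in c.items()})
    for t in ("module","dock","clamp","fence","pad_face","handle","cam_lever","button_left"):
        print(t,[(np.round(d["at"],3).tolist(),round(d["p"],2)) for d in search_frame(t,n)][:5])
a=cv2.imread("pics/top0.png"); cv2.imwrite("pics/top0b.png",cv2.resize(a,(800,600),interpolation=cv2.INTER_CUBIC))
a=cv2.imread("pics/scene0.png"); cv2.imwrite("pics/scene0b.png",cv2.resize(a,(800,600),interpolation=cv2.INTER_CUBIC))
c=get_calibration("wrist");print(c)
print(get_obs())
E
```

```text
pics
scene {'fx': 441.0927, 'fy': 441.0927, 'cx': 257.9653, 'cy': 194.3367, 'R': [[-0.7582, 0.6519, 0.0078], [0.3763, 0.4474, -0.8113], [-0.5324, -0.6122, -0.5846]], 't': [0.3695, -0.1418, 1.7502]}
module [([0.484, 0.185, 0.067], 0.89), ([0.26, 0.277, 0.066], 0.83), ([0.641, 0.296, 0.047], 0.65)]
dock [([0.511, 0.204, 0.012], 0.96)]
clamp [([0.486, -0.221, 0.011], 0.71), ([0.451, -0.449, 0.019], 0.65)]
fence [([0.37, -0.23, 0.04], 0.55), ([0.534, -0.224, 0.038], 0.5)]
pad_face [([0.486, -0.22, 0.041], 0.56), ([0.493, 0.185, 0.068], 0.41)]
handle [([0.531, -0.228, 0.031], 0.72)]
cam_lever [([0.535, -0.222, 0.033], 0.58)]
button_left [([0.274, 0.261, 0.065], 0.54), ([0.511, 0.204, 0.012], 0.46)]
top {'fx': 395.681, 'fy': 395.681, 'cx': 255.936, 'cy': 198.9044, 'R': [[0.0194, -0.9997, -0.0143], [-0.9985, -0.0186, -0.0515], [0.0512, 0.0153, -0.9986]], 't': [-0.0076, 0.4793, 1.1064]}
module [([0.467, 0.171, 0.072], 0.77), ([0.591, 0.006, 0.01], 0.75), ([0.237, 0.257, 0.082], 0.74), ([0.622, 0.28, 0.048], 0.66)]
dock [([0.756, -0.155, 0.002], 0.17)]
clamp [([0.462, -0.234, 0.011], 0.94), (
[... 685 characters left out ...]
00000e+00]])}
{'time': 0.9, 'q': array([-1.52851359e+00,  5.27482756e-01,  1.43267692e+00, -1.67570825e-05,
        1.18139670e+00, -1.78480895e-01]), 'joint_velocities': array([-0.00084994,  0.00183705, -0.00030382, -0.00159136,  0.0016561 ,
       -0.00067875]), 'joint_torque': array([ 7.46246733e-04, -4.39993823e+01, -1.76989067e+01,  6.33995212e-02,
        5.03300910e-02, -1.87939793e-05]), 'position': array([ 0.13689487, -0.60981366,  0.24456637]), 'tool_rot': array([ 9.93913760e-01,  1.10160962e-01, -8.96763359e-06,  1.75687406e-05]), 'ft_force': array([-0.04097524,  0.77217518,  0.02186213]), 'moment': array([-0.00627558, -0.0352937 , -0.00733505]), 'grip_width': 0.08701572531121933}
```

View pics/top0b.png

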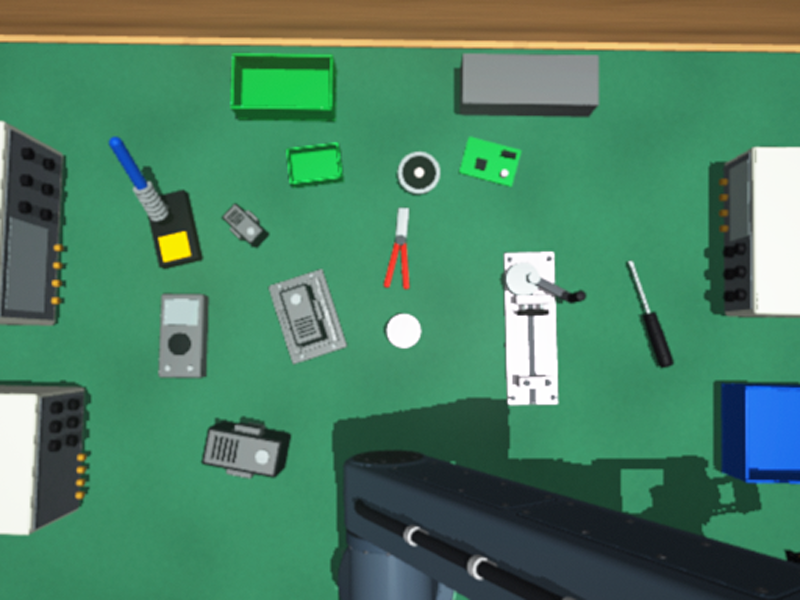

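View pics/scene0b.png

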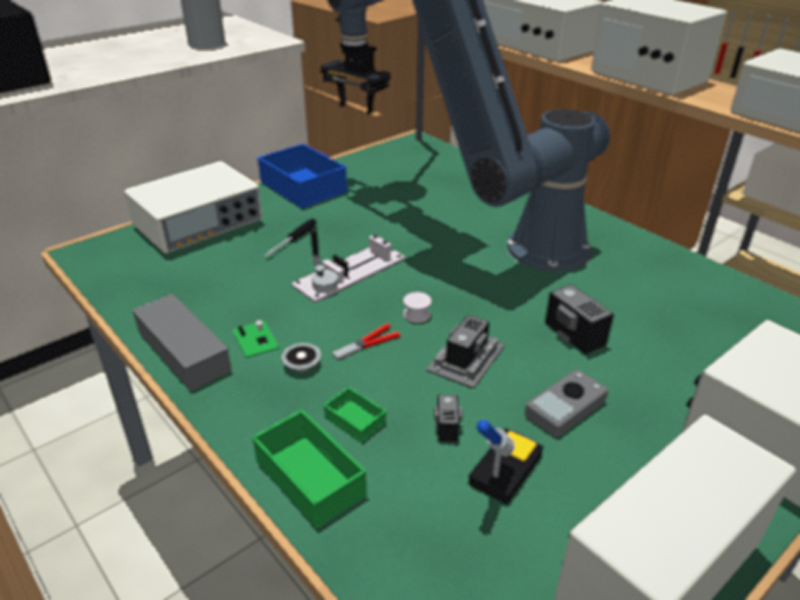

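The middle-sized module is the one in the dock, at about (308,315) in the enlarged top view. The clamp is at (530,328), with its cam end away from the robot and the handle at (575,296). I'll move over the clamp for a wrist view on the way.

```bash
R='{"grip":0,"travel":[2.45,3.25,0],"twist":0}'; python3 -m jog '[{"grip":0,"travel":[2.45,3.25,0],"twist":0},{"grip":0,"travel":[2.45,3.25,0],"twist":0},{"grip":0,"travel":[2.45,3.25,0],"twist":0},{"grip":0,"travel":[2.45,3.25,0],"twist":0},{"grip":0,"travel":[2.45,3.25,0],"twist":0},{"grip":0,"travel":[2.45,3.25,0],"twist":0},{"grip":0,"travel":[2.45,3.25,0],"twist":0},{"grip":0,"travel":[2.45,3.25,0],"twist":0}]' 40
python3 -m jog '[{"grip":0,"travel":[2.45,3.25,0],"twist":0},{"grip":0,"travel":[2.45,3.25,0],"twist":0},{"grip":0,"travel":[2.45,3.25,0],"twist":0},{"grip":0,"travel":[2.45,3.25,0],"twist":0},{"grip":0,"travel":[0,0,0],"twist":0},{"grip":0,"travel":[0,0,0],"twist":0}]'
cat > h.py <<'E'
from rig import *
import cv2,numpy as np,json
from scipy.spatial.transform import Rotation as Rot
def snap(name,tag):
    o=get_obs(); im=camera(name)
    c=get_calibration(name)
    if name=="wrist":
        T=np.eye(4);T[:3,:3]=Rot.from_quat(o["tool_rot"]).as_matrix();T[:3,3]=o["position"]
        M=np.linalg.inv(T@c["T_tool_cam"]); R,t=M[:3,:3],M[:3,3]
    else: R,t=np.array(c["R"]),np.array(c["t"])
    cv2.imwrite(f"pics/{tag}.png",im[:,:,::-1])
    cv2.imwrite(f"pics/{tag}_b.png",cv2.resize(im[:,:,::-1],(800,600),interpolation=cv2.INTER_CUBIC))
    json.dump(dict(R=R.tolist(),t=t.tolist(),k=[c["fx"],c["fy"],c["cx"],c["cy"]]),open(f"pics/{tag}.json","w"))
def load(tag):
    d=json.load(open(f"pics/{tag}.json"));return np.array(d["R"]),np.array(d["t"]),d["k"]
def back(tag,u,v,z,s=1.0):   # s: scale of view px
    R,t,k=load(tag); u=(u+.5)/s-.5; v=(v+.5)/s-.5
    d=R.T@np.array([(u-k[2])/k[0],(v-k[3])/k[1],1]);c=-R.T@t
    return c+d*(z-c[2])/d[2]
def proj(tag,X):
    R,t,k=load(tag);p=R@np.array(X)+t
    return np.array([k[0]*p[0]/p[2]+k[2],k[1]*p[1]/p[2]+k[3]])
E
python3 - <<'E'
from h import *
snap("wrist","w1")
for t in ("clamp","fence","pad_face","handle"):
    print(t,[(np.round(d["at"],3).tolist(),round(d["p"],2)) for d in search_frame(t,"wrist")][:3])
o=get_obs();print(o["time"],o["position"],o["tool_rot"],o["ft_force"])
E
```

```text
time: 1.7
position: [0.3337, -0.3486, 0.2448]
tool_rot: [0.994, 0.11, 0.0, 0.0]
ft_force: [1.1, -0.0, 0.4]
grip_width: 0.0873
time: 2.3
position: [0.4313, -0.2192, 0.2447]
tool_rot: [0.994, 0.112, -0.0, 0.0]
ft_force: [-0.3, -0.2, -0.2]
grip_width: 0.0871
clamp [([0.481, -0.234, 0.009], 0.87), ([0.554, 0.012, 0.01], 0.17)]
fence [([0.362, -0.24, 0.05], 0.88)]
pad_face [([0.482, -0.237, 0.049], 0.66)]
handle [([0.528, -0.227, 0.034], 0.87)]
2.55 [ 0.43034542 -0.22095311  0.24454833] [ 9.94030952e-01  1.09098379e-01 -5.52958229e-05  7.85651469e-05] [-0.14893312  0.75638325  0.28000994]
```

View pics/w1_b.png

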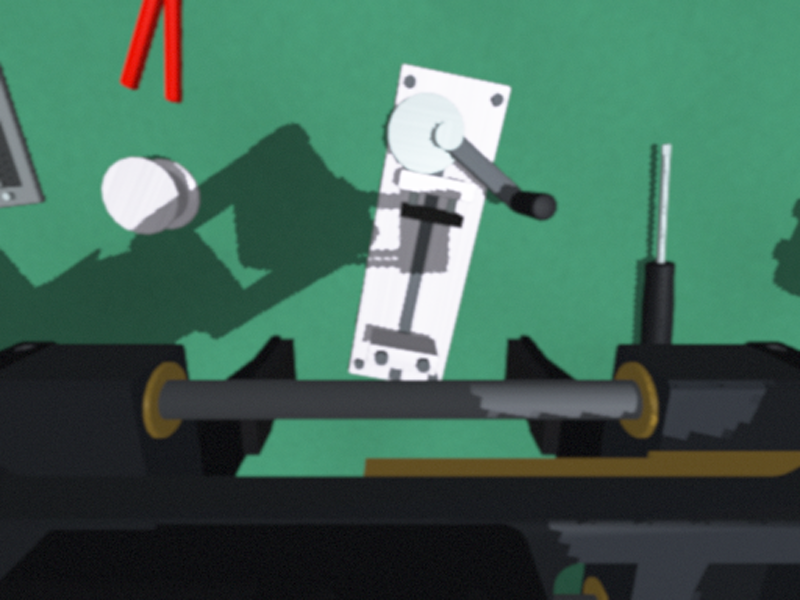

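The wrist view shows the plate corners at (402,65), (511,87) and (349,373). The fence face has its foot at about (368,325)-(437,343), the dark pad is at about (432,216), and the handle top is at (540,206).

```bash
cp pics/top0.png pics/t0.png; python3 - <<'E'
from h import *
c=get_calibration("top");json.dump(dict(R=np.array(c["R"]).tolist(),t=np.array(c["t"]).tolist(),k=[c["fx"],c["fy"],c["cx"],c["cy"]]),open("pics/t0.json","w"))
s=1.5625
B=lambda tag,u,v,z:np.round(back(tag,u,v,z,s)[:2],4)
print("plate w1",[B("w1",*p,.01) for p in ((402,65),(511,87),(349,373))])
print("plate top",[B("t0",*p,.01) for p in ((504,252),(554,251),(558,404),(508,404))])
print("fence foot",[B("w1",*p,.01) for p in ((368,325),(437,343))],"top",[B("w1",*p,.052) for p in ((365,342),(435,355))])
print("pad top edge",[B("w1",*p,.051) for p in ((403,205),(462,216),(402,216),(461,227))])
print("pad top edge",[B("w1",*p,.031) for p in ((403,205),(462,216),(402,216),(461,227))])
print("handle top",B("w1",543,206,.106),"pivot",B("w1",449,135,.04),"disc",B("w1",425,134,.03))
print("dock",[B("t0",*p,.0) for p in ((270,287),(321,270),(346,345),(295,362))])
im=cv2.imread("pics/w1.png")[30:260,190:370];cv2.imwrite("pics/c1.png",cv2.resize(im,None,fx=2.6,fy=2.6,interpolation=cv2.INTER_CUBIC))
im=cv2.imread("pics/t0.png")[150:250,150:250];cv2.imwrite("pics/c2.png",cv2.resize(im,None,fx=6,fy=6,interpolation=cv2.INTER_CUBIC))
E
```

```text
plate w1 [array([ 0.5874, -0.1859]), array([ 0.5914, -0.2754]), array([ 0.3138, -0.1959])]
plate top [array([ 0.5904, -0.1851]), array([ 0.5938, -0.2757]), array([ 0.3179, -0.2846]), array([ 0.3161, -0.1952])]
fence foot [array([ 0.3661, -0.2039]), array([ 0.3629, -0.2714])] top [array([ 0.366 , -0.2045]), array([ 0.3676, -0.2648])]
pad top edge [array([ 0.4832, -0.2104]), array([ 0.4852, -0.257 ]), array([ 0.4748, -0.2115]), array([ 0.4768, -0.2585])]
pad top edge [array([ 0.482 , -0.2108]), array([ 0.4842, -0.2602]), array([ 0.4732, -0.212 ]), array([ 0.4753, -0.2618])]
handle top [ 0.5059 -0.2976] pivot [ 0.5416 -0.2332] disc [ 0.5392 -0.2154]
dock [array([0.5198, 0.2418]), array([0.5528, 0.1487]), array([0.4161, 0.0994]), array([0.3833, 0.1919])]
```

View pics/c1.png

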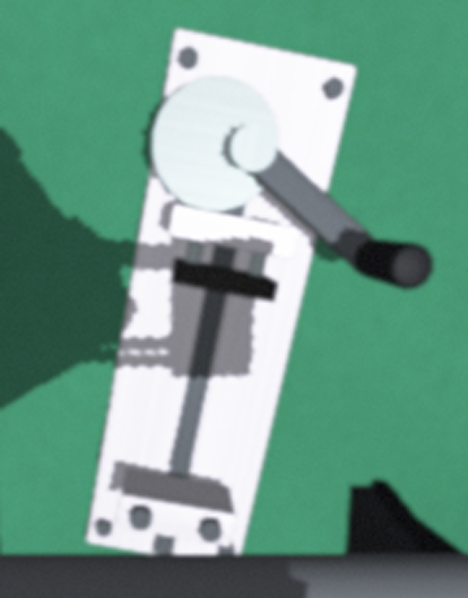

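```bash
python3 -m jog '[{"grip":0,"travel":[0.3,4.3,0],"twist":0.8},{"grip":0,"travel":[0.3,4.3,0],"twist":0.8},{"grip":0,"travel":[0.3,4.3,0],"twist":0.8},{"grip":0,"travel":[0.3,4.3,0],"twist":0.8},{"grip":0,"travel":[0.3,4.3,0],"twist":0.8},{"grip":0,"travel":[0.3,4.3,0],"twist":0.8},{"grip":0,"travel":[0.3,4.3,0],"twist":0.8},{"grip":0,"travel":[0.3,4.3,0],"twist":0.8}]'
python3 -m jog '[{"grip":0,"travel":[0.2,4.2,0],"twist":1.0},{"grip":0,"travel":[0,0,0],"twist":0},{"grip":0,"travel":[0,0,0],"twist":0},{"grip":0,"travel":[0,0,0],"twist":0}]'
python3 - <<'E'
from h import *
snap("wrist","w2")
for t in ("module","dock","module_grip","button_left"):
    print(t,[(np.round(d["at"],3).tolist(),round(d["p"],2)) for d in search_frame(t,"wrist")][:3])
o=get_obs();print(o["time"],o["position"],Rot.from_quat(o["tool_rot"]).as_matrix()[:,1],o["ft_force"])
b=lambda u,v,z:np.round(back("w1",190+(u+.5)/2.6-.5,30+(v+.5)/2.6-.5,z)[:2],4)
print("fence foot",b(116,462,.01),b(229,486,.01),"ftop",b(110,489,.052),b(233,513,.052))
print("pad",b(173,278,.051),b(273,300,.051),"plate",b(176,28,.01),b(356,66,.01),b(86,542,.01),"handle",b(410,265,.106),"pivot",b(252,147,.045))
print("slot",b(223,255,.01),b(180,475,.01))
E
```

```text
time: 3.35
position: [0.4551, 0.1249, 0.2447]
tool_rot: [0.986, 0.165, 0.0, 0.0]
ft_force: [0.6, 0.4, -0.4]
grip_width: 0.0867
time: 3.75
position: [0.4569, 0.1648, 0.2444]
tool_rot: [0.985, 0.173, -0.0, 0.0]
ft_force: [-0.2, -0.1, -0.1]
grip_width: 0.087
module [([0.256, 0.213, 0.052], 0.79), ([0.469, 0.173, 0.073], 0.68)]
dock [([0.499, 0.185, 0.007], 0.65)]
module_grip [([0.607, 0.267, 0.045], 0.71), ([0.258, 0.212, 0.047], 0.64), ([0.468, 0.177, 0.07], 0.58)]
button_left [([0.457, 0.198, 0.067], 0.62)]
4.0 [0.45707112 0.16503194 0.2445803 ] [ 3.40783204e-01 -9.40141905e-01  8.35156491e-05] [ 0.78791699  0.41705144 -0.70879945]
fence foot [ 0.3664 -0.2023] [ 0.3665 -0.2678] ftop [ 0.3668 -0.2024] [ 0.3679 -0.2662]
pad [ 0.4763 -0.2101] [ 0.4768 -0.2583] plate [ 0.5886 -0.186 ] [ 0.5918 -0.275 ] [ 0.3143 -0.1952] handle [ 0.506  -0.2977] pivot [ 0.5408 -0.2321]
slot [ 0.4903 -0.2336] [ 0.3668 -0.2392]
```

View pics/w2_b.png

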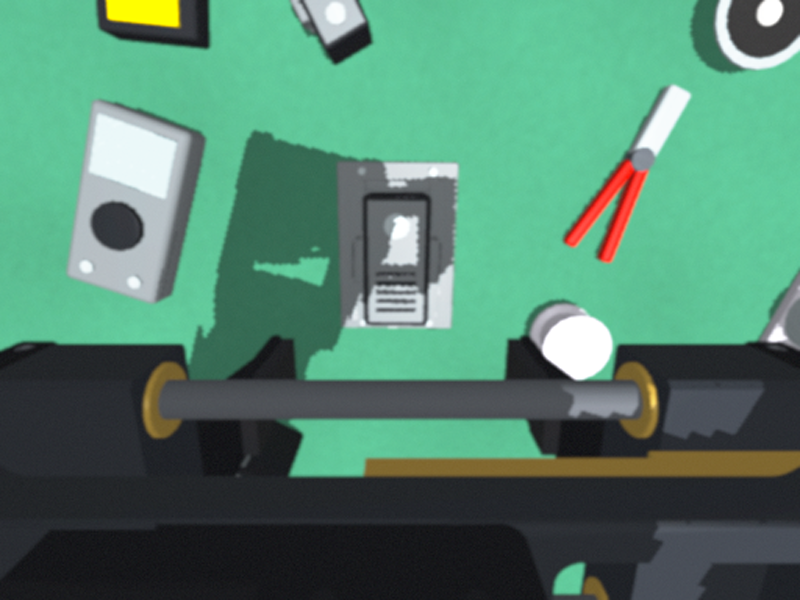

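```bash
python3 - <<'E'
from h import *
im=cv2.imread("pics/w2.png")[95:215,205:305];cv2.imwrite("pics/c3.png",cv2.resize(im,None,fx=5,fy=5,interpolation=cv2.INTER_CUBIC))
B=lambda u,v,z:np.round(back("w2",u,v,z,1.5625)[:2],4)
P=[B(*p,.072) for p in ((364,194),(430,194),(429,325),(367,325))];print(P,np.mean(P,0))
P=[B(*p,.004) for p in ((338,163),(459,163),(451,328),(343,328))];print(P,np.mean(P,0))
for a in [P]: print(np.degrees(np.arctan2(*(P[0]-P[3])[::-1])),np.degrees(np.arctan2(*(P[1]-P[2])[::-1])))
E
```

```text
[array([0.5061, 0.2096]), array([0.5223, 0.165 ]), array([0.4289, 0.1299]), array([0.4124, 0.1755])] [0.467425 0.17    ]
[array([0.5187, 0.2433]), array([0.5542, 0.1457]), array([0.4122, 0.0963]), array([0.377, 0.193])] [0.465525 0.169575]
19.54360549767937 19.18213791652721
```

View pics/c3.png

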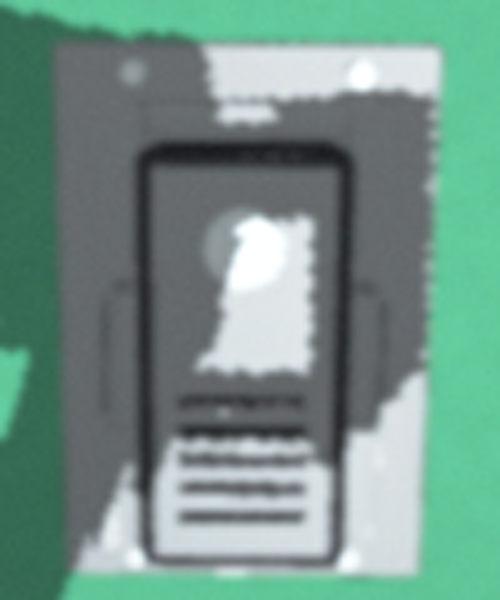

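Module top corners give a centre of (0.467,0.170) and yaw 20°. The length measures 99.7 mm, as it should be. Next I descend, stopping short to check.

```bash
python3 -m jog '[{"grip":0,"travel":[1.0,0.5,-2],"twist":0},{"grip":0,"travel":[0,0,-4],"twist":0},{"grip":0,"travel":[0,0,-4],"twist":0},{"grip":0,"travel":[0,0,-3.5],"twist":0},{"grip":0,"travel":[0,0,0],"twist":0},{"grip":0,"travel":[0,0,0],"twist":0}]' 35
python3 - <<'E'
from h import *
o=get_obs();print(o["time"],o["position"],o["ft_force"])
E
```

```text
time: 4.6
position: [0.467, 0.1708, 0.1096]
tool_rot: [0.985, 0.174, -0.001, -0.0]
ft_force: [0.2, 0.1, 0.1]
grip_width: 0.087
4.6 [0.46703103 0.17079603 0.10958129] [0.23426351 0.11204474 0.07101875]
```

```bash
python3 -m jog '[{"grip":0,"travel":[0,0,-1.5],"twist":0},{"grip":0,"travel":[0,0,-1.5],"twist":0},{"grip":0,"travel":[0,0,-1.5],"twist":0},{"grip":0,"travel":[0,0,-0.7],"twist":0},{"grip":0,"travel":[0,0,0],"twist":0},{"grip":0,"travel":[0,0,0],"twist":0}]'; python3 -m jog '[{"grip":40,"travel":[0,0,0],"twist":0},{"grip":48,"travel":[0,0,0],"twist":0},{"grip":54,"travel":[0,0,0],"twist":0},{"grip":58,"travel":[0,0,0],"twist":0},{"grip":58,"travel":[0,0,0],"twist":0}]' 10
python3 - <<'E'
from h import *
o=get_obs();print(o["time"],o["position"],o["ft_force"],o["moment"],o["grip_width"])
E
```

```text
time: 5.2
position: [0.4679, 0.1713, 0.0588]
tool_rot: [0.985, 0.174, 0.001, 0.0]
ft_force: [0.3, 0.0, -0.3]
grip_width: 0.0869
time: 5.7
position: [0.4669, 0.1712, 0.0576]
tool_rot: [0.985, 0.174, 0.0, -0.0]
ft_force: [-1.0, 0.0, -0.1]
grip_width: 0.068
5.7 [0.46690901 0.17120895 0.05760055] [-1.0093712   0.02629411 -0.08865285] [ 0.00318776 -0.02097584  0.01194398] 0.06800197278699796
```

```bash
python3 -m jog '[{"grip":65,"travel":[0,0,0],"twist":0},{"grip":72,"travel":[0,0,0],"twist":0},{"grip":80,"travel":[0,0,0],"twist":0}]' 15
python3 -m jog '[{"grip":130,"travel":[0,0,0],"twist":0},{"grip":130,"travel":[0,0,0],"twist":0},{"grip":130,"travel":[0,0,0],"twist":0},{"grip":130,"travel":[0,0,0],"twist":0},{"grip":130,"travel":[0,0,0],"twist":0}]' 36
python3 - <<'E'
from h import *
o=get_obs();print(o["time"],o["position"],o["ft_force"],o["moment"],o["grip_width"])
E
```

```text
time: 6.0
position: [0.4668, 0.1712, 0.0576]
tool_rot: [0.985, 0.174, -0.0, -0.0]
ft_force: [0.1, 1.1, 3.0]
grip_width: 0.0615
time: 6.5
position: [0.4668, 0.1713, 0.0582]
tool_rot: [0.985, 0.174, 0.0, -0.0]
ft_force: [-1.0, 0.7, 8.4]
grip_width: 0.0519
6.5 [0.46680922 0.17133803 0.05816776] [-1.01943254  0.69672323  8.44654243] [ 0.19386693  0.33757295 -0.02536036] 0.05185302599332506
```

```bash
python3 -m jog '[{"grip":130,"travel":[0,0,0.3],"twist":0},{"grip":130,"travel":[0,0,0.3],"twist":0},{"grip":130,"travel":[0,0,0.4],"twist":0},{"grip":130,"travel":[0,0,0],"twist":0},{"grip":130,"travel":[0,0,0],"twist":0}]' 36
python3 - <<'E'
from h import *
o=get_obs();print(o["time"],o["position"],o["ft_force"],o["moment"],o["grip_width"])
E
```

```text
time: 7.0
position: [0.4669, 0.1712, 0.0675]
tool_rot: [0.985, 0.174, 0.0, 0.0]
ft_force: [-0.2, 0.6, -2.2]
grip_width: 0.0513
7.0 [0.46694496 0.17115759 0.067529  ] [-0.18734561  0.55912758 -2.22606749] [ 0.06066916  0.01773258 -0.00667123] 0.051257533699541634
```

```bash
python3 -m jog '[{"grip":130,"travel":[0,0,0.7],"twist":0},{"grip":130,"travel":[0,0,1],"twist":0},{"grip":130,"travel":[0,0,1],"twist":0},{"grip":130,"travel":[0,0,2],"twist":0},{"grip":130,"travel":[0,0,2],"twist":0},{"grip":130,"travel":[0,0,2],"twist":0},{"grip":130,"travel":[0,0,0],"twist":0},{"grip":130,"travel":[0,0,0],"twist":0}]' 36
python3 - <<'E'
from h import *
o=get_obs();print(o["time"],o["position"],o["ft_force"],o["moment"],o["grip_width"])
snap("scene","s2");snap("wrist","w3")
a=cv2.imread("pics/s2.png")[160:290,220:350]; b=cv2.imread("pics/w3.png")[90:290,160:360]
cv2.imwrite("pics/s2c.png",np.hstack([cv2.resize(a,(400,400),interpolation=2),cv2.resize(b,(400,400),interpolation=2)]))
E
```

```text
time: 7.8
position: [0.467, 0.1712, 0.1552]
tool_rot: [0.985, 0.174, 0.001, 0.0]
ft_force: [-0.8, 0.4, -2.4]
grip_width: 0.0514
7.8 [0.46698908 0.17122306 0.15515525] [-0.83777983  0.41466701 -2.39704506] [ 0.02577832  0.00360915 -0.04903654] 0.051399135854849134
```

View pics/s2c.png

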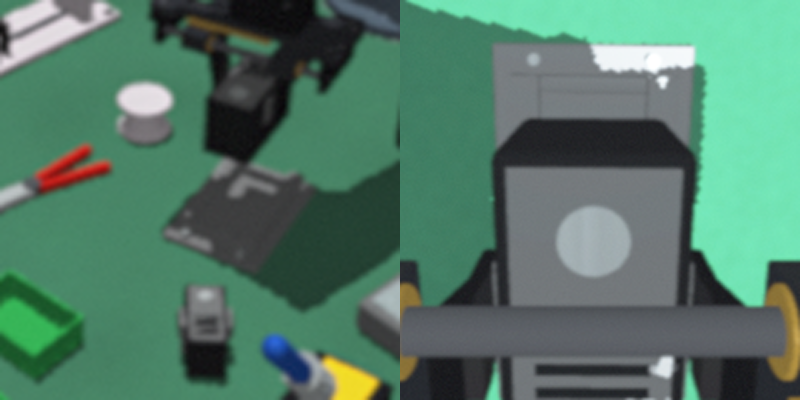

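The module is out of the dock and held squarely: the right half of the crop shows it straight between the fingers, over an empty dock. I'll carry it over the clamp.

```bash
python3 -m jog '[{"grip":130,"travel":[-0.2,-1.7,0.5],"twist":-1},{"grip":130,"travel":[-0.4,-3.4,0.5],"twist":-1.5},{"grip":130,"travel":[-0.4,-3.4,0],"twist":-1.5},{"grip":130,"travel":[-0.4,-3.4,0],"twist":-1.5},{"grip":130,"travel":[-0.4,-3.4,0],"twist":-1.5},{"grip":130,"travel":[-0.4,-3.4,0],"twist":-1.5},{"grip":130,"travel":[-0.4,-3.4,0],"twist":-1.5},{"grip":130,"travel":[-0.4,-3.4,0],"twist":-1.5}]' 36
python3 -m jog '[{"grip":130,"travel":[-0.4,-3.4,0],"twist":-1.5},{"grip":130,"travel":[-0.4,-3.4,0],"twist":-1.5},{"grip":130,"travel":[-0.4,-3.4,0],"twist":-1.5},{"grip":130,"travel":[-0.3,-3.4,0],"twist":-1.5},{"grip":130,"travel":[0,-1.6,0],"twist":-0.2},{"grip":130,"travel":[0,0,0],"twist":0},{"grip":130,"travel":[0,0,0],"twist":0},{"grip":130,"travel":[0,0,0],"twist":0}]' 36
python3 - <<'E'
from h import *
o=get_obs();print(o["time"],o["position"],o["ft_force"],o["grip_width"],np.degrees(np.arctan2(*Rot.from_quat(o["tool_rot"]).as_matrix()[:2,0][::-1])))
b=lambda x,y,z:back("w3",160+(x+.5)/2-.5,90+(y+.5)/2-.5,z)
T=np.array([.467,.1712]);th=np.radians(20);ax=np.array([np.cos(th),np.sin(th)]);ay=np.array([-ax[1],ax[0]])
for p in ((95,160),(293,160)):
    d=b(*p,.169)[:2]-T; print("top far corner rel",d@ax,d@ay)
snap("top","t4")
E
```

```text
time: 8.7
position: [0.4359, -0.0849, 0.1635]
tool_rot: [0.997, 0.074, -0.001, -0.001]
ft_force: [0.2, 0.5, -3.2]
grip_width: 0.0515
time: 9.5
position: [0.4213, -0.2338, 0.1641]
tool_rot: [1.0, 0.021, -0.001, -0.001]
ft_force: [0.1, 0.1, -3.3]
grip_width: 0.0515
9.5 [ 0.42128459 -0.23377976  0.16405397] [ 0.05338242  0.13793943 -3.2798802 ] 0.05146321568700352 2.4328508756071408
top far corner rel 0.046781736707265605 0.02260456522221358
top far corner rel 0.046848219167416404 -0.024329277259224097
```

```bash
python3 -m jog '[{"grip":130,"travel":[0.05,-0.17,-1.5],"twist":-0.2},{"grip":130,"travel":[0,0,-2.5],"twist":0},{"grip":130,"travel":[0,0,-2.0],"twist":0},{"grip":130,"travel":[0,0,-1],"twist":0},{"grip":130,"travel":[0,0,0],"twist":0},{"grip":130,"travel":[0,0,0],"twist":0}]' 36
python3 - <<'E'
from h import *
o=get_obs();print(o["time"],o["position"],o["ft_force"],o["grip_width"],np.degrees(np.arctan2(*Rot.from_quat(o["tool_rot"]).as_matrix()[:2,0][::-1])))
snap("scene","s5");snap("wrist","w5")
a=cv2.imread("pics/s5.png")[130:210,170:270]; b=cv2.imread("pics/w5.png")[10:260,150:400]
cv2.imwrite("pics/s5c.png",np.hstack([cv2.resize(a,(400,400),interpolation=2),cv2.resize(b,(400,400),interpolation=2)]))
E
```

```text
time: 10.15
position: [0.4228, -0.2372, 0.0949]
tool_rot: [1.0, 0.019, 0.0, 0.0]
ft_force: [0.2, 0.3, -2.7]
grip_width: 0.0516
10.15 [ 0.42277243 -0.23721316  0.09490273] [ 0.20200331  0.30120459 -2.72078723] 0.05159700988031068 2.2030547033893932
```

View pics/s5c.png

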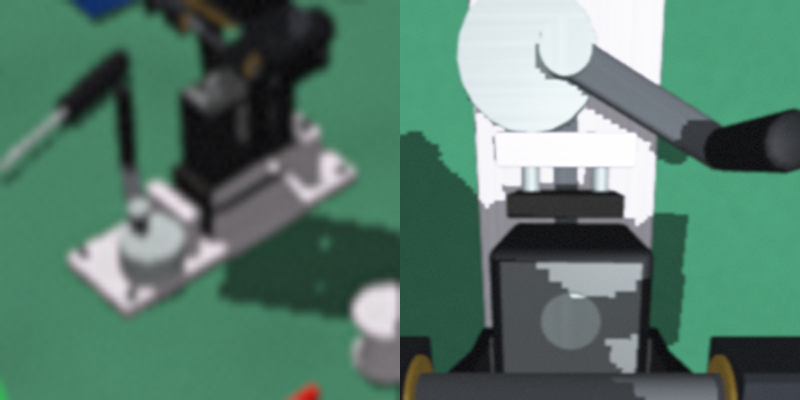

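The module sits about 2 mm to the −y side of the pad and plate centre line, judging by the crop's right half (pad centre 565, module 573), and about 4 mm from the pad. I'll correct both and lower it.

```bash
python3 -m jog '[{"grip":130,"travel":[-0.1,0.2,0],"twist":0},{"grip":130,"travel":[0,0,-1.0],"twist":0},{"grip":130,"travel":[0,0,-1.0],"twist":0},{"grip":130,"travel":[0,0,-0.8],"twist":0},{"grip":130,"travel":[0,0,-0.2],"twist":0},{"grip":130,"travel":[0,0,0],"twist":0},{"grip":130,"travel":[0,0,0],"twist":0}]' 36
python3 -m jog '[{"grip":130,"travel":[0,0,-0.1],"twist":0},{"grip":130,"travel":[0,0,-0.1],"twist":0},{"grip":130,"travel":[0,0,0],"twist":0}]' 36
python3 -m jog '[{"grip":130,"travel":[0,0,-0.05],"twist":0},{"grip":130,"travel":[0,0,-0.05],"twist":0},{"grip":130,"travel":[0,0,0],"twist":0}]' 36
```

```text
time: 10.95
position: [0.4214, -0.2355, 0.0644]
tool_rot: [1.0, 0.019, -0.0, -0.0]
ft_force: [0.4, 0.5, -1.8]
grip_width: 0.0515
time: 11.25
position: [0.4214, -0.2355, 0.0626]
tool_rot: [1.0, 0.019, 0.0, 0.0]
ft_force: [-0.8, -0.0, -3.1]
grip_width: 0.0513
time: 11.55
position: [0.4214, -0.2355, 0.0616]
tool_rot: [1.0, 0.019, 0.0, 0.0]
ft_force: [0.3, -0.7, -2.3]
grip_width: 0.0517
```

```bash
python3 -m jog '[{"grip":130,"travel":[0,0,-0.05],"twist":0},{"grip":130,"travel":[0,0,-0.05],"twist":0},{"grip":130,"travel":[0,0,0],"twist":0}]' 36
python3 -m jog '[{"grip":130,"travel":[0,0,-0.05],"twist":0},{"grip":130,"travel":[0,0,0],"twist":0}]' 36
python3 -m jog '[{"grip":130,"travel":[0,0,-0.05],"twist":0},{"grip":130,"travel":[0,0,0],"twist":0}]' 36
```

```text
time: 11.85
position: [0.4213, -0.2355, 0.0605]
tool_rot: [1.0, 0.019, -0.0, -0.0]
ft_force: [0.5, -0.9, -1.9]
grip_width: 0.0511
time: 12.05
position: [0.4214, -0.2355, 0.0602]
tool_rot: [1.0, 0.019, 0.0, 0.0]
ft_force: [0.2, 0.1, 0.1]
grip_width: 0.0516
time: 12.25
position: [0.4215, -0.2355, 0.0602]
tool_rot: [1.0, 0.019, 0.0, 0.0]
ft_force: [-1.3, 0.4, 5.4]
grip_width: 0.0517
```

Contact with the bed is at TCP z = 0.060, as expected. Releasing now.

```bash
python3 -m jog '[{"grip":100,"travel":[0,0,0.03],"twist":0},{"grip":85,"travel":[0,0,0],"twist":0},{"grip":70,"travel":[0,0,0],"twist":0},{"grip":55,"travel":[0,0,0],"twist":0},{"grip":30,"travel":[0,0,0],"twist":0},{"grip":0,"travel":[0,0,0],"twist":0},{"grip":0,"travel":[0,0,0],"twist":0}]' 10
python3 -m jog '[{"grip":0,"travel":[0,0,1],"twist":0},{"grip":0,"travel":[0,0,3],"twist":0},{"grip":0,"travel":[0,0,5],"twist":0},{"grip":0,"travel":[0,0,5],"twist":0},{"grip":0,"travel":[0,0,4],"twist":0},{"grip":0,"travel":[0,0,0],"twist":0},{"grip":0,"travel":[0,0,0],"twist":0}]'
python3 - <<'E'
from h import *
snap("wrist","w6");o=get_obs();print(o["time"],o["position"],o["ft_force"],np.degrees(np.arctan2(*Rot.from_quat(o["tool_rot"]).as_matrix()[:2,0][::-1])),o["q"])
b=cv2.imread("pics/w6.png")[10:260,150:400];cv2.imwrite("pics/w6c.png",cv2.resize(b,(600,600),interpolation=2))
E
```

```text
time: 12.95
position: [0.4215, -0.2355, 0.0599]
tool_rot: [1.0, 0.019, 0.0, 0.0]
ft_force: [-0.8, 0.6, -0.5]
grip_width: 0.083
time: 13.65
position: [0.4216, -0.2356, 0.2414]
tool_rot: [1.0, 0.019, 0.001, 0.001]
ft_force: [0.1, -0.4, 0.2]
grip_width: 0.0866
13.7 [ 0.4208522  -0.2349734   0.23998614] [-0.59687086 -0.23107287 -0.24004251] 2.1555663420005122 [-7.41564288e-01  3.42804403e-01  1.78726258e+00 -4.59617033e-05
  1.01179062e+00  7.91634706e-01]
```

View pics/w6c.png

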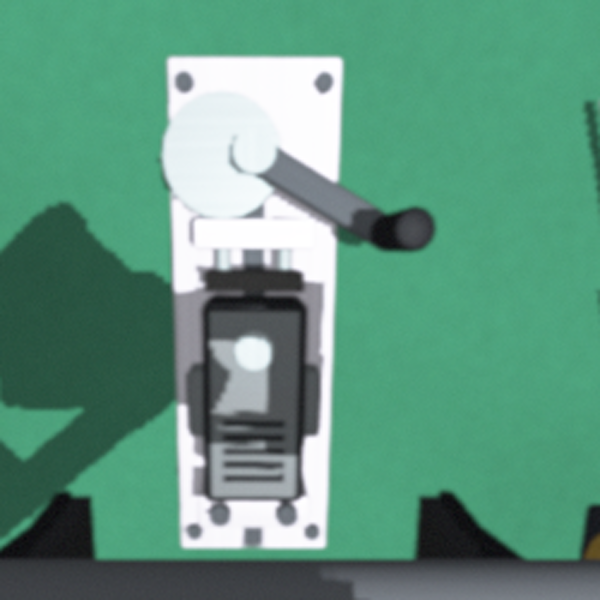

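The module stands centred and parallel: its axis is at u≈254 in the crop, with the pad at 255 and the plate at 254. The handle top is at (411,229). Next I compute the handle and pivot positions and rotate the tool above the handle.

```bash
python3 - <<'E'
from h import *
b=lambda x,y,z:np.round(back("w6",150+(x+.5)/2.4-.5,10+(y+.5)/2.4-.5,z)[:2],4)
print("handle",b(411,229,.106),"pivot cap",b(255,150,.045),"plate",[b(*p,.01) for p in ((167,57),(343,58),(182,547),(326,546))])
print("module top",[b(*p,.074) for p in ((204,304),(306,304),(207,499),(300,499))],"pad face",b(205,289,.051),b(302,291,.051))
E
python3 -m jog '[{"grip":80,"travel":[1.05,-0.77,0],"twist":7.25},{"grip":130,"travel":[1.05,-0.77,0],"twist":7.25},{"grip":130,"travel":[1.05,-0.77,0],"twist":7.25},{"grip":130,"travel":[1.05,-0.77,0],"twist":7.25},{"grip":130,"travel":[1.05,-0.77,0],"twist":7.25},{"grip":130,"travel":[1.05,-0.77,0],"twist":7.25},{"grip":130,"travel":[1.05,-0.77,0],"twist":7.25},{"grip":130,"travel":[1.05,-0.77,0],"twist":7.25}]' 20
python3 -m jog '[{"grip":130,"travel":[0,0,0],"twist":0},{"grip":130,"travel":[0,0,0],"twist":0}]'
python3 - <<'E'
from h import *
o=get_obs();print(o["time"],o["position"],np.degrees(np.arctan2(*Rot.from_quat(o["tool_rot"]).as_matrix()[:2,1][::-1])),o["grip_width"],o["q"][5])
E
```

```text
handle [ 0.5053 -0.2966] pivot cap [ 0.541 -0.232] plate [array([ 0.5882, -0.1851]), array([ 0.5912, -0.2753]), array([ 0.3145, -0.1952]), array([ 0.3185, -0.2849])]
module top [array([ 0.4695, -0.2109]), array([ 0.4713, -0.2584]), array([ 0.3724, -0.2141]), array([ 0.3741, -0.2611])] pad face [ 0.475  -0.2096] [ 0.4758 -0.2579]
time: 14.5
position: [0.5046, -0.2964, 0.2372]
tool_rot: [0.864, 0.503, -0.001, -0.003]
ft_force: [-1.1, -1.1, -0.5]
grip_width: 0.0432
time: 14.7
position: [0.5043, -0.2962, 0.2379]
tool_rot: [0.866, 0.5, -0.001, -0.002]
ft_force: [0.3, 0.3, -0.2]
grip_width: 0.0426
14.7 [ 0.5043086  -0.29620651  0.23794086] -30.00326712366374 0.0425817810273172 -0.19835191794343834
```

```bash
python3 -m jog '[{"grip":130,"travel":[0.1,0,-4],"twist":0},{"grip":130,"travel":[0,0,-4],"twist":0},{"grip":130,"travel":[0,0,-2.5],"twist":0},{"grip":130,"travel":[0,0,-1.5],"twist":0},{"grip":130,"travel":[0,0,-1.5],"twist":0},{"grip":130,"travel":[0,0,-1.5],"twist":0},{"grip":130,"travel":[0,0,0],"twist":0}]' 15
python3 -m jog '[{"grip":150,"travel":[0,0,0],"twist":0},{"grip":170,"travel":[0,0,0],"twist":0},{"grip":185,"travel":[0,0,0],"twist":0},{"grip":195,"travel":[0,0,0],"twist":0},{"grip":220,"travel":[0,0,0],"twist":0},{"grip":220,"travel":[0,0,0],"twist":0},{"grip":220,"travel":[0,0,0],"twist":0}]' 15
```

```text
time: 15.4
position: [0.5041, -0.2952, 0.0875]
tool_rot: [0.866, 0.5, -0.001, -0.003]
ft_force: [-0.5, 0.0, 0.1]
grip_width: 0.0423
time: 16.1
position: [0.506, -0.2969, 0.0903]
tool_rot: [0.865, 0.501, -0.0, -0.0]
ft_force: [-2.1, 1.1, 4.8]
grip_width: 0.0174
```

```bash
python3 - <<'E'
import numpy as np
p=np.radians(-118+4*np.arange(17));X=7.5*np.c_[np.cos(p),np.sin(p)];print(np.round(np.diff(X,axis=0),2).tolist())
E
```

```text
[[0.47, -0.23], [0.49, -0.2], [0.5, -0.16], [0.51, -0.13], [0.52, -0.09], [0.52, -0.05], [0.52, -0.02], [0.52, 0.02], [0.52, 0.05], [0.52, 0.09], [0.51, 0.13], [0.5, 0.16], [0.49, 0.2], [0.47, 0.23], [0.45, 0.26], [0.43, 0.29]]
```

```bash
python3 -m jog '[{"grip":220,"travel":[0.47,-0.23,0],"twist":4},{"grip":220,"travel":[0,0,0],"twist":0},{"grip":220,"travel":[0.49,-0.2,0],"twist":4},{"grip":220,"travel":[0,0,0],"twist":0}]' 20
python3 -m jog '[{"grip":220,"travel":[0.5,-0.16,0],"twist":4},{"grip":220,"travel":[0,0,0],"twist":0},{"grip":220,"travel":[0.51,-0.13,0],"twist":4},{"grip":220,"travel":[0,0,0],"twist":0}]'
```

```text
time: 16.5
position: [0.5154, -0.3009, 0.0903]
tool_rot: [0.828, 0.561, -0.0, -0.001]
ft_force: [-3.3, 1.5, 5.2]
grip_width: 0.0174
time: 16.9
position: [0.5253, -0.3037, 0.0902]
tool_rot: [0.787, 0.617, -0.0, -0.001]
ft_force: [-3.2, 1.7, 5.5]
grip_width: 0.0169
```

```bash
python3 -m jog '[{"grip":220,"travel":[0.52,-0.09,0],"twist":4},{"grip":220,"travel":[0,0,0],"twist":0},{"grip":220,"travel":[0.52,-0.05,0],"twist":4},{"grip":220,"travel":[0,0,0],"twist":0}]'
python3 -m jog '[{"grip":220,"travel":[0.52,-0.02,0],"twist":4},{"grip":220,"travel":[0,0,0],"twist":0},{"grip":220,"travel":[0.52,0.02,0],"twist":4},{"grip":220,"travel":[0,0,0],"twist":0}]'
python3 - <<'E'
from h import *
o=get_obs();print(o["time"],o["position"],o["ft_force"],o["moment"],o["q"])
d=o["position"][:2]-np.array([.541,-.2315]);print(np.hypot(*d),np.degrees(np.arctan2(d[1],d[0])))
snap("wrist","w7")
E
```

```text
time: 17.3
position: [0.5356, -0.305, 0.0902]
tool_rot: [0.742, 0.671, -0.0, -0.001]
ft_force: [-3.8, 1.5, 6.1]
grip_width: 0.0177
time: 17.7
position: [0.5459, -0.3048, 0.0902]
tool_rot: [0.693, 0.721, -0.0, -0.002]
ft_force: [-3.8, 2.0, 6.2]
grip_width: 0.0175
17.7 [ 0.54585343 -0.30484101  0.09023765] [-3.84526771  1.9823038   6.24491131] [0.31184215 0.49057676 0.01309877] [-6.87629684e-01  7.26702185e-01  1.54562926e+00 -5.04488450e-04
  8.72575941e-01 -7.26265586e-01]
0.07350142706981583 -86.2139006618932
```

```bash
python3 -m jog '[{"grip":220,"travel":[0.52,0.05,0],"twist":4},{"grip":220,"travel":[0,0,0],"twist":0}]'
python3 -m jog '[{"grip":220,"travel":[0.52,0.09,0],"twist":4},{"grip":220,"travel":[0,0,0],"twist":0}]'
python3 -m jog '[{"grip":220,"travel":[0.51,0.13,0],"twist":4},{"grip":220,"travel":[0,0,0],"twist":0}]'
python3 - <<'E'
from h import *
o=get_obs()
d=o["position"][:2]-np.array([.541,-.2315]);print(o["position"],np.hypot(*d),np.degrees(np.arctan2(d[1],d[0])),o["moment"])
snap("wrist","w8");snap("scene","s8")
a=cv2.imread("pics/s8.png")[120:210,170:280]; b=cv2.imread("pics/w8.png")
cv2.imwrite("pics/w8c.png",np.hstack([cv2.resize(a,(330,270),interpolation=2),cv2.resize(b,(360,270),interpolation=2)]))
E
```

```text
time: 17.95
position: [0.5509, -0.3042, 0.0902]
tool_rot: [0.668, 0.745, -0.0, -0.002]
ft_force: [-4.6, 2.5, 5.6]
grip_width: 0.0174
time: 18.15
position: [0.5559, -0.3033, 0.0902]
tool_rot: [0.641, 0.767, -0.0, -0.002]
ft_force: [-4.7, 1.9, 6.1]
grip_width: 0.0172
time: 18.35
position: [0.5608, -0.302, 0.0902]
tool_rot: [0.614, 0.789, -0.0, -0.002]
ft_force: [-6.0, 2.2, 7.1]
grip_width: 0.0173
[ 0.56077022 -0.30202924  0.09021917] 0.07324776659907535 -74.34115910128041 [ 0.27668932  0.64771904 -0.05043627]
```

View pics/w8c.png

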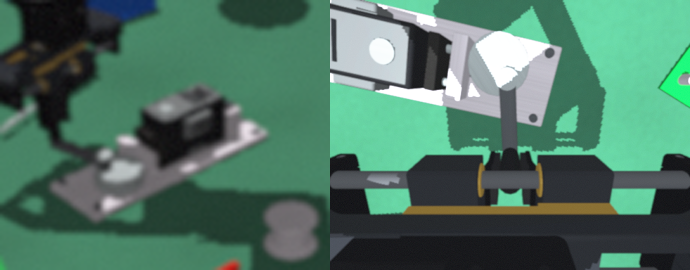

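```bash
python3 - <<'E'
from h import *
b=cv2.imread("pics/w8.png")[0:190,0:266];cv2.imwrite("pics/w8d.png",cv2.resize(b,None,fx=3,fy=3,interpolation=2))
E
```

```text
(no output)
```

View pics/w8d.png

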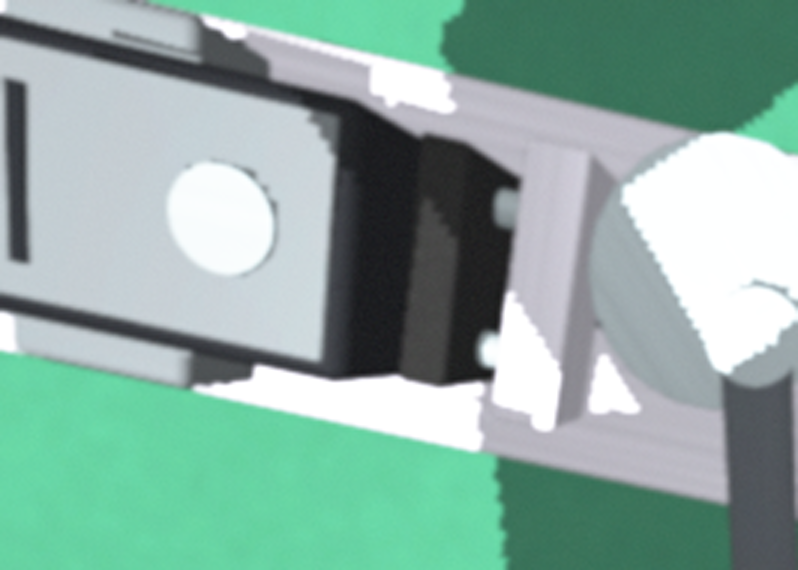

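```bash
python3 - <<'E'
from h import *
ax=np.array([np.cos(np.radians(2.1)),np.sin(np.radians(2.1))]);C=np.array([.4215,-.2355])
def r(tag,u,v,z,s,ou,ov):
    d=back(tag,ou+(u+.5)/s-.5,ov+(v+.5)/s-.5,z)[:2]-C;return np.round(1e3*np.array([d@ax,-d[0]*ax[1]+d[1]*ax[0]]),1)
six=lambda u,v,z=.051:r("w6",u,v,z,2.4,150,10)
e=lambda u,v,z=.051:r("w8",u,v,z,3,0,0)
print("w6 padface",six(205,289),six(302,291),"padback",six(205,268),six(302,270),"jawF",six(193,247),six(313,248),"jawB",six(195,219),six(313,221),"modfar",six(255,304,.074),"modnear",six(254,499,.074),"plate",six(255,57.5,.01))
print("w8 padface",e(401,375),e(425,138),"padback",e(440,380),e(462,150),"jawF",e(495,400),e(528,145),"jawB",e(555,430),e(590,150),"modend top",e(325,372,.074),e(348,103,.074))
print("screws/plate far edge w8 top", e(800,520,.01))
E
```

```text
w6 padface [54.4 23.9] [ 53.5 -24.4] padback [64.6 23.7] [ 63.7 -24.2] jawF [74.5 29.4] [ 74.2 -29.4] jawB [87.6 28.2] [ 86.8 -29.1] modfar [48.9 -0.9] modnear [-48.3  -0.6] plate [168.3  -0.9]
w8 padface [ 45.5 -24.4] [45.9 23.2] padback [ 53.9 -23.7] [53.4 22.5] jawF [ 66.  -25.4] [66.3 26.3] jawB [ 79.7 -29.1] [78.7 28. ] modend top [ 41.2 -23.9] [42.  22.8]
screws/plate far edge w8 top [140.1 -45.6]
```

```bash
for i in 1; do python3 -m jog '[{"grip":220,"travel":[0.25,0.07,0],"twist":2},{"grip":220,"travel":[0,0,0],"twist":0},{"grip":220,"travel":[0,0,0],"twist":0}]'; done
python3 -m jog '[{"grip":220,"travel":[0.25,0.08,0],"twist":2},{"grip":220,"travel":[0,0,0],"twist":0},{"grip":220,"travel":[0,0,0],"twist":0}]'
```

```text
time: 18.75
position: [0.5628, -0.3014, 0.0902]
tool_rot: [0.601, 0.799, -0.0, -0.003]
ft_force: [-6.8, 1.7, 7.2]
grip_width: 0.0177
time: 19.05
position: [0.5652, -0.3006, 0.0902]
tool_rot: [0.587, 0.81, -0.001, -0.003]
ft_force: [-7.0, 1.5, 6.5]
grip_width: 0.0174
```

The force has risen by about 2 N over the free-turning level, so the pad is bearing. I'll release and compare from the same viewpoint as before.

```bash
python3 -m jog '[{"grip":200,"travel":[0,0,0],"twist":0},{"grip":175,"travel":[0,0,0],"twist":0},{"grip":150,"travel":[0,0,0],"twist":0},{"grip":130,"travel":[0,0,0],"twist":0},{"grip":130,"travel":[0,0,0],"twist":0}]' 10
python3 -m jog '[{"grip":130,"travel":[0,0,2],"twist":0},{"grip":130,"travel":[0,0,3],"twist":0},{"grip":130,"travel":[0,0,4],"twist":0},{"grip":130,"travel":[0,0,4],"twist":0},{"grip":130,"travel":[0,0,2],"twist":0}]'
python3 -m jog '[{"grip":60,"travel":[-1.8,0.8,0],"twist":-8.5},{"grip":0,"travel":[-1.8,0.8,0],"twist":-8.5},{"grip":0,"travel":[-1.8,0.8,0],"twist":-8.5},{"grip":0,"travel":[-1.8,0.8,0],"twist":-8.5},{"grip":0,"travel":[-1.8,0.8,0],"twist":-8.5},{"grip":0,"travel":[-1.8,0.8,0],"twist":-8.5},{"grip":0,"travel":[-1.8,0.8,0],"twist":-8.5},{"grip":0,"travel":[-1.8,0.8,0],"twist":-8.5}]'
python3 -m jog '[{"grip":0,"travel":[0,0.1,0],"twist":-8.5},{"grip":0,"travel":[0,0,0],"twist":-8.5},{"grip":0,"travel":[0,0,0],"twist":-8.5},{"grip":0,"travel":[0,0,0],"twist":-8.5},{"grip":0,"travel":[0,0,0],"twist":-4},{"grip":0,"travel":[0,0,0],"twist":0},{"grip":0,"travel":[0,0,0],"twist":0}]'
python3 - <<'E'
from h import *
o=get_obs();print(o["time"],o["position"],o["ft_force"],np.degrees(np.arctan2(*Rot.from_quat(o["tool_rot"]).as_matrix()[:2,0][::-1])))
snap("wrist","w9")
b=cv2.imread("pics/w9.png")[10:260,150:400];cv2.imwrite("pics/w9c.png",cv2.resize(b,(600,600),interpolation=2))
E
```

```text
time: 19.55
position: [0.568, -0.3017, 0.0898]
tool_rot: [0.587, 0.81, 0.0, 0.001]
ft_force: [0.4, -0.5, -0.3]
grip_width: 0.0399
time: 20.05
position: [0.5692, -0.3025, 0.244]
tool_rot: [0.587, 0.81, 0.0, 0.004]
ft_force: [0.2, -0.6, -0.1]
grip_width: 0.0428
time: 20.85
position: [0.423, -0.2372, 0.24]
tool_rot: [0.94, 0.34, 0.0, 0.0]
ft_force: [-0.3, -0.1, -0.2]
grip_width: 0.0861
time: 21.55
position: [0.4236, -0.2365, 0.2399]
tool_rot: [1.0, 0.02, 0.0, 0.0]
ft_force: [0.1, -0.9, 0.8]
grip_width: 0.0869
21.55 [ 0.42355982 -0.23654613  0.23991067] [ 0.14843995 -0.88394308  0.75898754] 2.2444889460426616
```

View pics/w9c.png

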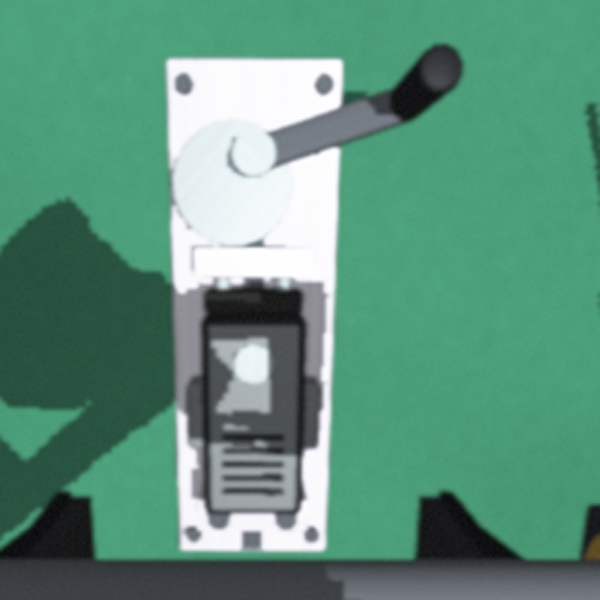

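The lever is now at about 48°. The module has moved to the fence, with its near edge going from 499 to 511. The rods between jaw and pad have shortened from about 22 to 13 px, which means the pad is pressed in. I'll quantify that with edge profiles.

```bash
python3 - <<'E'
from h import *
from scipy.signal import find_peaks
for tag in ("w6","w9"):
    g=cv2.cvtColor(cv2.imread(f"pics/{tag}.png"),cv2.COLOR_BGR2GRAY).astype(float)
    for nm,cols,lo,hi in (("rods L/R",list(range(240,245))+list(range(267,271)),95,155),("ends",range(245,265),205,245),("stripes",range(245,265),180,218),("plate far",range(225,285),25,45)):
        p=g[lo:hi,list(cols)].mean(1); p=cv2.resize(p[:,None],(1,len(p)*5),interpolation=2).ravel()
        d=np.gradient(p)*5; k,_=find_peaks(abs(d),height=8,distance=8)
        print(tag,nm,[(round(lo+(i+.5)/5-.5,1),int(d[i])) for i in k])
E
```

```text
w6 rods L/R [(np.float64(99.4), -10), (np.float64(101.2), 11), (np.float64(113.0), -25), (np.float64(120.0), -9), (np.float64(122.0), -83), (np.float64(124.0), -11), (np.float64(130.2), 22), (np.float64(133.0), -43), (np.float64(139.0), 26), (np.float64(151.0), 28)]
w6 ends [(np.float64(205.4), 30), (np.float64(208.0), -51), (np.float64(210.0), 53), (np.float64(216.2), -45), (np.float64(218.0), 84), (np.float64(229.8), -22), (np.float64(236.2), 8), (np.float64(238.0), -45), (np.float64(243.0), -38)]
w6 stripes [(np.float64(181.0), -33), (np.float64(183.0), -14), (np.float64(185.0), -23), (np.float64(187.0), 35), (np.float64(190.0), -26), (np.float64(193.0), 40), (np.float64(196.6), -34), (np.float64(199.0), 53), (np.float64(202.0), -55), (np.float64(205.0), 47), (np.float64(208.0), -51), (np.float64(210.0), 53), (np.float64(216.2), -36)]
w6 plate far [(np.float64(33.0), 64)]
w9 rods L/R [(np.float64(111.2), -18), (np.float64(113.0), 21), (np.float64(125.0), -26), (np.float64(128.0), -17), (np.float64(130.0), -78), (np.float64(132.0), -11), (np.float64(145.0), 26), (np.float64(151.0), 28)]
w9 ends [(np.float64(205.4), 15), (np.float64(207.2), -49), (np.float64(210.0), 49), (np.float64(213.0), -53), (np.float64(215.0), 49), (np.float64(217.0), 13), (np.float64(221.2), -35), (np.float64(223.8), 71), (np.float64(231.0), -30), (np.float64(239.2), -39), (np.float64(241.0), -16), (np.float64(243.0), -37)]
w9 stripes [(np.float64(181.0), -39), (np.float64(183.0), -8), (np.float64(187.0), 13), (np.float64(190.0), -30), (np.float64(193.0), 39), (np.float64(196.2), -28), (np.float64(199.0), 48), (np.float64(202.0), -54), (np.float64(204.0), 54), (np.float64(207.2), -49), (np.float64(210.0), 49), (np.float64(213.0), -53), (np.float64(215.0), 49)]
w9 plate far [(np.float64(34.0), 66)]
```

The pad is pressed in by about 4 px, or 4.3 ± 0.7 mm, which is inside the 1–6 mm snug band. The robot is clear, so I'm handing in.

```bash
python3 -c "
from rig import *
print(get_obs()['time'],hand_in())"
```

```text
the job is handed in; nothing more can be done
21.6 None
```

The job is done and handed in at 21.6 s of the 64 s allowed. I squeezed both buttons and lifted the module out of its dock. I set it down on the clamp bed, centred and parallel to the clamp, let it go, and turned the cam lever about 48° (0.84 rad).

**Last checks (same wrist view, before and after clamping):**
- **Module:** it slid about 4–5 mm to the fence and stayed aligned with the clamp. The lever stayed where I left it.
- **Pad:** pressed back about 4.3 ± 0.7 mm going by the image, inside the 1–6 mm snug band.
- **Robot:** clear of everything, with the wrist force near zero.

**Disagreements and gaps:**
- The handle force and the measured fence-to-pad gap suggested less pad compression, about 3 mm; that is also snug.
- A closer oblique view taken earlier, with the lever at 44°, gave inconsistent jaw distances (about 8 mm of travel against the expected 11.5), so I didn't use it.
- I took no final overview picture to confirm the bystander objects. No unexpected contact showed in the forces.

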